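# Refit the filter cup of the nail dust collector

## Robot

A 6-joint arm with a two-finger parallel gripper is mounted at the origin on the work surface. World frame = base frame: x ahead of the robot, y to its left, z up, the work surface at z = 0. Lengths are in m, angles in degrees, forces in N, time in s.
With the tool pointing down it reaches from about 0.4 to 0.825 m from the base axis. Payload 7 kg.
Tool frame: the origin (TCP) lies on the centre line of the jaws, within the pads' length; the fingertips stand 19 mm ahead of it and the grasp point (between the pads) is the TCP; z points along the fingers, y is the line along which they close (so a half turn about z gives the same grasp; the last joint's range is limited). The gripper opens to 88 mm and grips with 3 to 60 N. Pads are 19 mm wide; open, the fingers measure 130 mm over their backs; the gripper's body (78 mm by 193 mm) begins 47 mm behind the grasp point.
Start: joints at [-48.065, 20.546, 0.682, 0, -70.136, -16.507], TCP at [0.29, -0.61, 0.246] pointing down, gripper open.
Joint ranges: [-176.03, 176.03], [-82.01, 121.73], [-58.28, 71.71], [-173.87, 95.51], [-174.79, -0.11], [-173.66, 173.66]. Speed limits (degrees/s): [136.94, 136.94, 172.46, 180, 180, 180].

## Interface

Orientations are given as [roll, pitch, yaw] about the fixed x, y, z axes, in that order (R = Rz(yaw) Ry(pitch) Rx(roll)).
In Python, from plant import get_state, capture, close_job gives the robot as it stands.
- The arm moves only by the tool apply_moves, never from a script. Its argument "targets" is a list of rows, each a list of 7 numbers: the opening, from 0 (shut) to 1 (fully open), then the shift along the tool's x, y, z normalised to -1 to 1, where 1 is 1000 mm, then the turn, a rotation vector about the tool's x, y, z normalised to -1 to 1, where 1 is 90 degrees. In form: [[claw, tx, ty, tz, ax, ay, az], ...]. A call has 1 to 20 rows; each row shifts and turns the commanded pose from where the row before left it, along the tool's axes as they then stand; what a row does not reach is not made up. A row lasts 1/12 s, in which the tool goes at most 41.7 mm and 7.16 degrees, less where a joint would pass 70% of its speed; a pose out of reach is approached as far as the arm can. A call with a number of a shift or a turn outside -1 to 1 is refused whole. A call with a gripper value outside its range is refused whole. The fingers move at their own pace and stop on an object; "newtons" is the grip in N (left out, the last holds). Time passes only in rows, so rows that do not move let the fingers close. It gives the time, the measured TCP pose, the force, the opening and the grip force at its end, in the units of the state.
- get_state(): the state, without advancing time (a new reading comes with each control period).
- capture(name): name is "scene" or "top" or "wrist"; returns a dict with "frame" (384x512x3 uint8, red, green, blue), "range_z" (384x512 float32, m along the optical axis (not along the pixel's ray), 0 where there is no reading), "camera_matrix" (3x3 intrinsics, pixels), "T" (4x4, takes a point from camera to world coordinates). Camera axes: x right, y down, z forward; pixel columns grow to the right and rows downward; lengths in m; the calibration is good to about 2 mm. A picture is of the moment at which its call begins.
- close_job(): hands the job in; it is judged then, once.
The state is a dict: "time_s": time; "joints": joint angles; "qd": joint speeds; "joint_torque": joint torques, N m; "tcp_pos": TCP position; "eef_rot": TCP orientation; "contact_force": force on the tool from outside, world axes, zero at the start; "moment": the same for the moment, N m; "gripper_width": finger opening in m; "gripper_force": force on a finger pad.
Only numpy, scipy, OpenCV 4.12 (cv2) and the standard library are available. Lean on these libraries where they do the work, as an engineer would, in place of code of your own. Each camera call takes 0.05 s, during which the arm holds its last target. There are 200 camera calls.

## Task

Pick up the tapered filter cup by its knob, nest it in the tapered well on top of the nail dust collector and let it centre itself, then press it straight down until its flange stops flush on the well's rim and hold it there for about a second with a steady push of about 14 N to bed the seal. The seal is delicate: never force the cup into the well with more than 24 N, and do not drop it in. Leave the cup home and upright, let go, and leave the jar, bowl and bottles alone.

Things in the scene. Friction and masses are not known exactly. Their poses are not given: they have to be found in the camera images.
- filter_cup: Loose grey plastic filter cup, 0.2 to 0.3 kg, 78 mm tall, upright on the table. Origin: centre of its underside, z up along its axis. Round: yaw does not matter. A solid tapered plug, 58 mm across at the foot, 82 mm at 40 mm height; a flange 104 mm across from 40 to 46 mm with a ring of dark vent dots; a plain round knob 28 mm across from 46 to 78 mm (flat top).
- flange (a point): Centre of the underside of the filter cup's flange, 40 mm above the cup's origin.
- collector: Nail dust collector, fixed: white box 200 x 200 mm, 85 mm high, dark slots, a bright metal well in its top. Origin: centre of its underside, z up. In the well lies a black seal disc that the cup's foot lands on: 6 to 11 mm above its final height at the start (not measured), it slides down stiffly at about 7 N and stays where pushed; the cup's weight does not move it.
- jar: Bystander: clear jar with black lid, 68 mm across, 58 mm tall. Origin at the centre of its underside.
- bowl: Bystander: small white ceramic bowl, 84 mm across, 45 mm tall. Origin at the centre of its underside.
- pump_bottle: Bystander: clear pump bottle with black pump head, 58 mm across, 130 mm tall. Origin at the centre of its underside.
- polish: Bystander: small square nail polish bottle, 30 mm wide, 76 mm tall, black cap. Origin at the centre of its underside.
- well_axis (a point): Point on the well's upright axis, level with the box's top (85 mm). The well is a metal sleeve, its rim (99 mm across outside, 87 inside) set 3 to 21 mm above this point: differs each time, not measured, does not move in use. Smooth, it tapers as the plug does (3 mm in radius per 10 mm depth), about 2 mm play all round when the cup is home. Flange on rim is the hard stop; there the push rises steeply.

How it is judged (in metres and radians):
On the way, in this order (a step that is already met when the one before it is completed fails the run):
1. the filter cup's plug stands in the well (horizontal distance between flange and well_axis below 0.008 m and z of flange in the frame of well_axis below 0.034 m and angle between filter_cup's own z axis and vertical below 0.15 rad and contact force between filter_cup and collector above 0.5 N), for 0.1 s.
2. the cup is pressed home against the hard stop: centred, upright, with more than 12 N between cup and collector (the sliding seal alone gives less), for half a second (horizontal distance between flange and well_axis below 0.003 m and z of flange in the frame of well_axis below 0.0225 m and angle between filter_cup's own z axis and vertical below 0.03 rad and contact force between filter_cup and collector above 12 N), for 0.5 s.
At the end, for the whole second after the job is handed in: The filter cup is home in the well, released and at rest: flange on the rim, 1 to 22.5 mm above the box's top (as the rim is set), within 3 mm of the well's axis, tilted less than 0.03 rad (horizontal distance between flange and well_axis below 0.003 m and z of flange in the frame of well_axis between 0.001 and 0.0225 m and angle between filter_cup's own z axis and vertical below 0.03 rad and linear speed of filter_cup below 0.02 m/s); the robot touches nothing.
It fails at once if the cup is forced against the collector with more than 24 N (contact force between filter_cup and collector above 24 N).
It fails at once if a bystander is moved more than 25 mm (distance of any of jar, bowl, pump_bottle, polish from where it was at the start of the episode above 0.025 m).
It also fails if it takes over 67 s, if anything falls off the work surface, if the arm or the gripper's body presses on something with over 40 N, if the wrist force passes 120 N, or if a joint passes its speed limit or range.

## Working session

There is one attempt and no reset: what is moved stays moved. The work goes in short steps, Python scripts to look and compute and a tool call to move; the robot and the scene stay as the last step left them, time stands still between calls to the robot, and variables do not carry over. Pictures are saved under pics/ and viewed, at most 10 in all, crops included, and the job is handed in when it is done.

Besides the shell and the picture viewer there is one more tool, called after "Request:" as a command line: name --pt "numbers of a row" for each row, then --argument value for the rest. apply_moves: Moves the arm, as the interface text tells. Scaled input: -1 to 1 covers 1000 mm each way for a shift and 90 degrees each way for a turn. Its arguments: {"type":"object","properties":{"targets":{"type":"array","items":{"type":"array","items":{"type":"number"}}},"newtons":{"type":"number"}},"required":["targets"]}

```bash
mkdir -p pics; cat > h.py <<'E'
import numpy as np, cv2
from plant import get_state, capture, close_job
def pts(c):
    d=c["range_z"];K=c["camera_matrix"];v,u=np.indices(d.shape)
    P=np.stack([(u-K[0,2])/K[0,0]*d,(v-K[1,2])/K[1,1]*d,d],-1)
    W=P@c["T"][:3,:3].T+c["T"][:3,3]; W[d==0]=np.nan
    return W
def ray(c,u,v,z):
    K=c["camera_matrix"];r=c["T"][:3,:3]@np.array([(u-K[0,2])/K[0,0],(v-K[1,2])/K[1,1],1]);o=c["T"][:3,3]
    return o+r*(z-o[2])/r[2]
E
python3 - <<'E'
from h import *
s=get_state();print(s)
a=[]
for n in("scene","top"):
    c=capture(n);np.savez(n,**c);a.append(c["frame"]);print(n,c["T"][:3,3].round(3),c["T"][:3,2].round(3))
    cv2.imwrite(f"pics/{n}0.png",c["frame"][...,::-1])
E
```

```text
{'time_s': 0.0, 'joints': array([-4.80654316e+01,  2.05915329e+01,  6.31794579e-01, -2.05724598e-02,
       -7.01379805e+01, -1.65087540e+01]), 'qd': array([ 0.04315877,  0.19395001,  0.04651424, -0.05765424, -0.0296176 ,
        0.02096416]), 'joint_torque': array([ 1.26032542e-04, -5.82731152e+01,  2.93050522e+01,  6.99721053e+00,
        6.77369404e-03, -1.16172278e-04]), 'tcp_pos': array([ 0.28958733, -0.60918222,  0.24460513]), 'eef_rot': array([ 1.79900814e+02, -9.22870994e-03, -1.54581184e+02]), 'contact_force': array([ 0.22742551, -0.04245805,  0.28753028]), 'moment': array([ 0.04374966, -0.02738443,  0.00483093]), 'gripper_force': 0.0, 'gripper_width': 0.08745134037122541}
scene [ 1.233 -0.232  0.667] [-0.703  0.332 -0.629]
top [0.483 0.088 0.759] [ 0.174 -0.027 -0.984]
```

View pics/top0.png

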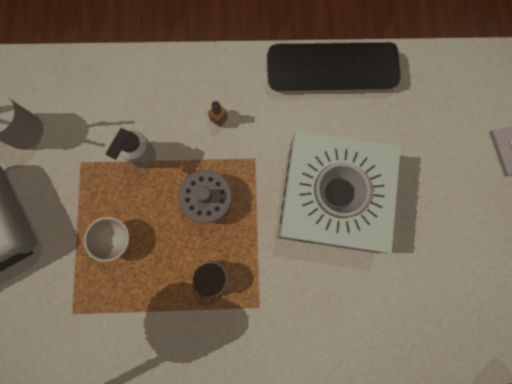

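View pics/scene0.png

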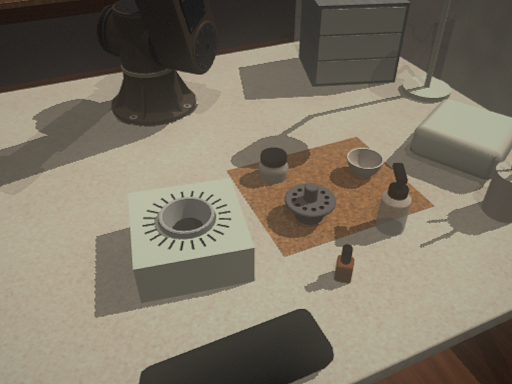

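The top view shows the cup at (205,195), its knob at (203,193), the well at (343,188), jar (210,280), bowl (106,240), pump bottle (130,147) and polish (217,113). The scene view agrees, with the cup at (310,200) and the well at (187,217).

```bash
python3 - <<'E'
from h import *
def circ(P):
    A=np.c_[2*P[:,:2],np.ones(len(P))];s=np.linalg.lstsq(A,(P[:,:2]**2).sum(1),rcond=None)[0];return s[:2].round(4),np.sqrt(s[2]+s[0]**2+s[1]**2).round(4)
def enc(P):
    (c,r)=cv2.minEnclosingCircle((P[:,:2]*1000).astype(np.float32));return np.round(c,1),round(r,1)
for n,cu,wu in(("top",(205,195),(343,188)),("scene",(310,200),(187,217))):
    c=dict(np.load(n+".npz"));W=pts(c);v,u=np.indices(W.shape[:2])
    print(n,c["camera_matrix"][0,0])
    near=lambda q,r:np.hypot(u-q[0],v-q[1])<r
    z=W[...,2]
    m=near(cu,45)
    k=m&(z>.07)&(z<.09); f=m&(z>.04)&(z<.053)
    print("table",np.nanmedian(z[m&(z<.02)]),"knob",k.sum(),np.nanmedian(z[k]),enc(W[k]),"flange",f.sum(),np.nanmedian(z[f]),enc(W[f]))
    m=near(wu,75)
    b=m&(z>.075)&(z<.0875); print("boxtop",b.sum(),np.nanmedian(z[b]), np.array(cv2.minAreaRect((W[b][:,:2]*1000).astype(np.float32)),dtype=object))
    r=m&(z>.0885)&(z<.115); print("rim",r.sum(),np.nanpercentile(z[r],[5,25,50,75,95]))
    zt=np.nanpercentile(z[r],80);t=r&(z>zt-.004);print(enc(W[t]),circ(W[t]))
    w=near(wu,15)&(z<.08);print("inside z",np.nanpercentile(z[w],[5,50,95]))
    for nm,q in(("jar",(210,280)),("bowl",(106,240)),("pump",(130,147)),("pol",(217,113))):
        if n=="top":
            g=near(q,25)&(z>.02);print(nm,np.nanmax(z[g]).round(3),enc(W[g]))
E
```

```text
top 375.0600542223474
table 0.0002867958104711965 knob 182 0.07737394721937518 (array([594.3, 169.5]), 13.8) flange 2053 0.045544683274658215 (array([594.4, 169.3]), 52.0)
boxtop 9554 0.08453453107148035 [(593.3404541015625, -85.52925872802734)
 (200.45333862304688, 200.43231201171875) 79.8814697265625]
rim 764 [0.08956617 0.09366634 0.09523369 0.09621145 0.09759255]
(array([593.2, -85.2]), 49.4) (array([ 0.5929, -0.0848]), np.float64(0.0458))
inside z [0.05374238 0.06285201 0.06608497]
jar 0.062 (array([438.4, 161.5]), 33.8)
bowl 0.048 (array([517.3, 353.9]), 41.7)
pump 0.133 (array([684.4, 306.6]), 35.7)
pol 0.078 (array([765.9, 145. ]), 19.4)
scene 480.75497685093586
table 0.00044931125824754226 knob 122 0.07685807635004827 (array([596.9, 169.3]), 14.9) flange 1182 0.045528352338971345 (array([555.6, 170.7]), 93.8)
boxtop 7475 0.08454896819343927 [(594.302978515625, -85.50609588623047)
 (200.09445190429688, 204.7088165283203) 79.88764190673828]
rim 724 [0.08911263 0.0919749  0.09473135 0.09601253 0.09720986]
(array([594.8, -86. ]), 50.5) (array([ 0.5959, -0.0859]), np.float64(0.0459))
inside z [0.05964287 0.06381839 0.07737568]
```

Request:
apply_moves --pt "1 0 0 0 0 0 0.0706" --pt "1 0 0 0 0 0 0.0706" --pt "1 0 0 0 0 0 0.0706" --pt "1 0 0 0 0 0 0.0706" --pt "1 0 0 0 0 0 0"

```text
time_s: 0.52
tcp_pos: [0.2897, -0.6093, 0.245]
eef_rot: [179.9, -0.0, 179.7]
contact_force: [-0.2, -0.6, -0.7]
gripper_width: 0.0875
gripper_force: 0.0
```

Request:
apply_moves --pt "1 -0.0145 0.037 0 0 0 0" --pt "1 -0.0145 0.037 0 0 0 0" --pt "1 -0.0145 0.037 0 0 0 0" --pt "1 -0.0145 0.037 0 0 0 0" --pt "1 -0.0145 0.037 0 0 0 0" --pt "1 -0.0145 0.037 0 0 0 0" --pt "1 -0.0145 0.037 0 0 0 0" --pt "1 -0.0145 0.037 0 0 0 0" --pt "1 -0.0145 0.037 0 0 0 0" --pt "1 -0.0145 0.037 0 0 0 0" --pt "1 -0.0145 0.037 0 0 0 0" --pt "1 -0.0145 0.037 0 0 0 0" --pt "1 -0.0145 0.037 0 0 0 0" --pt "1 -0.0145 0.037 0 0 0 0" --pt "1 -0.0145 0.037 0 0 0 0" --pt "1 -0.0145 0.037 0 0 0 0" --pt "1 -0.0145 0.037 0 0 0 0" --pt "1 -0.0145 0.037 0 0 0 0" --pt "1 -0.0145 0.037 0 0 0 0" --pt "1 -0.0145 0.037 0 0 0 0"

```text
time_s: 2.18
tcp_pos: [0.5798, 0.1325, 0.2456]
eef_rot: [180.0, -0.0, -179.7]
contact_force: [1.5, -0.4, 0.3]
gripper_width: 0.0878
gripper_force: 0.0
```

Request:
apply_moves --pt "1 -0.0145 0.037 0 0 0 0" --pt "1 0 0 0.03 0 0 0" --pt "1 0 0 0.03 0 0 0" --pt "1 0 0 0.03 0 0 0" --pt "1 0 0 0 0 0 0" --pt "1 0 0 0 0 0 0" --pt "1 0 0 0 0 0 0"

```text
time_s: 2.77
tcp_pos: [0.5951, 0.1676, 0.1572]
eef_rot: [180.0, 0.1, -179.9]
contact_force: [0.5, 0.7, 0.0]
gripper_width: 0.0874
gripper_force: 0.0
```

Request:
apply_moves --pt "1 0 0.002 0.025 0 0 0" --pt "1 0 0 0.025 0 0 0" --pt "1 0 0 0.025 0 0 0" --pt "1 0 0 0.012 0 0 0" --pt "1 0 0 0 0 0 0" --pt "1 0 0 0 0 0 0" --pt "1 0 0 0 0 0 0"

```text
time_s: 3.35
tcp_pos: [0.5955, 0.17, 0.0708]
eef_rot: [179.9, 0.2, -180.0]
contact_force: [0.5, -0.2, 0.5]
gripper_width: 0.0877
gripper_force: 0.0
```

```bash
python3 - <<'E'
from h import *
s=get_state();print(s["tcp_pos"],s["contact_force"])
a=[capture(n) for n in("wrist","scene")]
cv2.imwrite("pics/g.png",np.hstack([a[0]["frame"][::1,:400],a[1]["frame"][100:,200:][:284].copy() if 0 else cv2.resize(a[1]["frame"][90:282,216:416],(400,384))])[...,::-1])
E
```

```text
[0.59552915 0.17003878 0.07077706] [ 0.47382811 -0.15693454  0.54607155]
```

View pics/g.png

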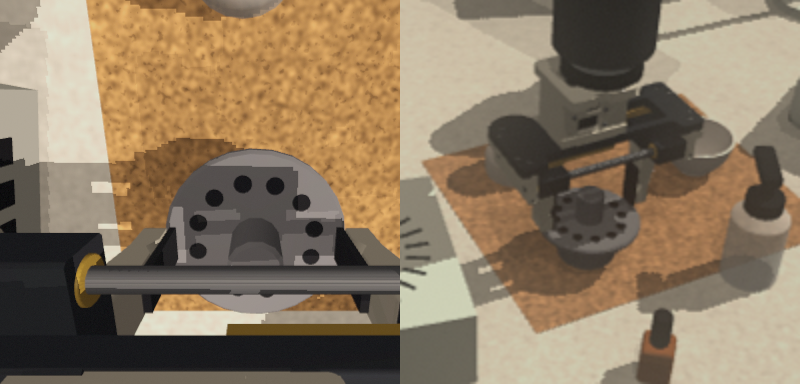

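The fingers straddle the knob, which sits at about (255,245) in the wrist half, and nothing is touching, so I'll close.

Request:
apply_moves --newtons 45 --pt "0.2 0 0 0 0 0 0" --pt "0.2 0 0 0 0 0 0" --pt "0.2 0 0 0 0 0 0" --pt "0.2 0 0 0 0 0 0" --pt "0.2 0 0 0 0 0 0" --pt "0.2 0 0 0 0 0 0" --pt "0.2 0 0 0 0 0 0" --pt "0.2 0 0 0 0 0 0"

```text
time_s: 4.12
tcp_pos: [0.5941, 0.1694, 0.0685]
eef_rot: [-180.0, -0.0, -180.0]
contact_force: [0.9, 0.8, 0.4]
gripper_width: 0.04
gripper_force: 0.0
```

Request:
apply_moves --newtons 45 --pt "0 0 0 0 0 0 0" --pt "0 0 0 0 0 0 0" --pt "0 0 0 0 0 0 0" --pt "0 0 0 0 0 0 0" --pt "0 0 0 0 0 0 0" --pt "0 0 0 0 0 0 0"

```text
time_s: 4.62
tcp_pos: [0.5941, 0.1695, 0.0685]
eef_rot: [180.0, 0.0, -180.0]
contact_force: [0.3, 0.5, -0.7]
gripper_width: 0.027
gripper_force: 45.0
```

Request:
apply_moves --pt "0 0 0 -0.01 0 0 0" --pt "0 0 0 -0.025 0 0 0" --pt "0 0 0 -0.025 0 0 0" --pt "0 0 0 -0.025 0 0 0" --pt "0 0 0 -0.025 0 0 0" --pt "0 0 0 0 0 0 0" --pt "0 0 0 0 0 0 0"

```text
time_s: 5.2
tcp_pos: [0.5946, 0.1698, 0.1808]
eef_rot: [179.9, 0.2, -180.0]
contact_force: [-0.7, -0.2, -3.2]
gripper_width: 0.0269
gripper_force: 45.0
```

Request:
apply_moves --pt "0 0 -0.015 -0.01 0 0 0" --pt "0 0 -0.03 0 0 0 0" --pt "0 0 -0.03 0 0 0 0" --pt "0 0 -0.03 0 0 0 0" --pt "0 0 -0.03 0 0 0 0" --pt "0 0 -0.03 0 0 0 0" --pt "0 0 -0.03 0 0 0 0" --pt "0 0 -0.03 0 0 0 0" --pt "0 0 -0.02 0 0 0 0" --pt "0 0.001 -0.01 0 0 0 0" --pt "0 0 0 0 0 0 0" --pt "0 0 0 0 0 0 0" --pt "0 0 0 0 0 0 0"

```text
time_s: 6.28
tcp_pos: [0.5929, -0.0851, 0.1881]
eef_rot: [180.0, -0.1, -180.0]
contact_force: [0.5, -0.5, -2.9]
gripper_width: 0.0267
gripper_force: 45.0
```

```bash
python3 - <<'E'
from h import *
for i in range(2):
    s=get_state();print(s["tcp_pos"].round(4),s["contact_force"].round(2),s["eef_rot"].round(2))
    c=capture("scene" if i else "top")
    W=pts(c);z=W[...,2];m=(np.hypot(W[...,0]-.594,W[...,1]+.085)<.056)
    if i: cv2.imwrite("pics/w.png",cv2.resize(c["frame"][80:320,80:340],(780,720))[:600,:,::-1])
    h=np.histogram(z[m],bins=np.arange(.05,.26,.004));print([(round(b,3),int(k)) for k,b in zip(*h) if k>20])
    for lo,hi in((.152,.172),):
        f=m&(z>lo)&(z<hi)
        if f.sum()>10: print("fl",np.median(z[f]),W[f].min(0),W[f].max(0),cv2.minEnclosingCircle((W[f][:,:2]*1000).astype(np.float32)))
E
```

```text
[ 0.5929 -0.0851  0.1881] [ 0.46 -0.46 -2.88] [ 1.7999e+02 -5.0000e-02 -1.7999e+02]
[(np.float64(0.082), 25), (np.float64(0.162), 366), (np.float64(0.166), 137), (np.float64(0.246), 45), (np.float64(0.25), 110), (np.float64(0.254), 165)]
fl 0.1652279999431725 [ 0.54191098 -0.12995489  0.15807372] [ 0.58303611 -0.06493397  0.17078828] ((564.0426025390625, -97.80305480957031), 33.3179817199707)
[ 0.593  -0.0848  0.1883] [ 0.4   0.08 -1.3 ] [ 1.8000e+02 -4.0000e-02 -1.7995e+02]
[(np.float64(0.054), 23), (np.float64(0.058), 110), (np.float64(0.062), 321), (np.float64(0.066), 63), (np.float64(0.07), 48), (np.float64(0.074), 56), (np.float64(0.078), 71), (np.float64(0.082), 317), (np.float64(0.086), 152), (np.float64(0.09), 142), (np.float64(0.094), 316), (np.float64(0.118), 23), (np.float64(0.122), 32), (np.float64(0.126), 44), (np.float64(0.13), 44), (np.float64(0.134), 44), (np.float64(0.138), 41), (np.float64(0.142), 38), (np.float64(0.158), 75), (np.float64(0.162), 917), (np.float64(0.166), 324), (np.float64(0.17), 55), (np.float64(0.174), 71), (np.float64(0.178), 67), (np.float64(0.182), 73), (np.float64(0.186), 68), (np.float64(0.19), 86), (np.float64(0.194), 149), (np.float64(0.198), 72), (np.float64(0.202), 56), (np.float64(0.206), 49), (np.float64(0.21), 64), (np.float64(0.214), 68), (np.float64(0.218), 31), (np.float64(0.238), 52), (np.float64(0.242), 90), (np.float64(0.246), 116), (np.float64(0.25), 163), (np.float64(0.254), 140)]
fl 0.16533347453421743 [ 0.55239726 -0.13685407  0.15851559] [ 0.6476703  -0.03273689  0.171924  ] ((595.9241943359375, -84.93330383300781), 52.39501953125)
```

View pics/w.png

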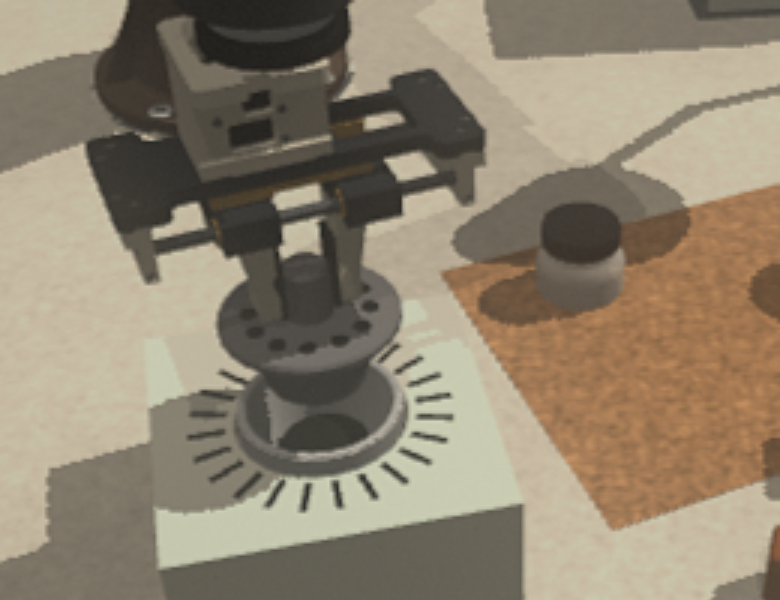

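The cup hangs upright above the well, with its flange at (310,320) in the crop and the well at (322,420). I'll lower it.

Request:
apply_moves --pt "0 0 0 0.012 0 0 0" --pt "0 0 0 0.012 0 0 0" --pt "0 0 0 0.008 0 0 0" --pt "0 0 0 0.006 0 0 0" --pt "0 0 0 0.005 0 0 0" --pt "0 0 0 0 0 0 0" --pt "0 0 0 0 0 0 0" --pt "0 0 0 0 0 0 0"

```text
time_s: 7.05
tcp_pos: [0.5936, -0.0855, 0.1461]
eef_rot: [-180.0, 0.0, -180.0]
contact_force: [0.2, -0.3, -2.1]
gripper_width: 0.0269
gripper_force: 45.0
```

Request:
apply_moves --pt "0 0 0 0.001 0 0 0" --pt "0 0 0 0.001 0 0 0" --pt "0 0 0 0.001 0 0 0" --pt "0 0 0 0.001 0 0 0" --pt "0 0 0 0.001 0 0 0" --pt "0 0 0 0 0 0 0" --pt "0 0 0 0 0 0 0" --pt "0 0 0 0 0 0 0"

```text
time_s: 7.72
tcp_pos: [0.5932, -0.0856, 0.1406]
eef_rot: [-180.0, 0.0, -180.0]
contact_force: [0.5, -1.2, -2.5]
gripper_width: 0.0271
gripper_force: 45.0
```

Request:
apply_moves --pt "0 0 0 0.001 0 0 0" --pt "0 0 0 0.001 0 0 0" --pt "0 0 0 0.001 0 0 0" --pt "0 0 0 0.001 0 0 0" --pt "0 0 0 0 0 0 0" --pt "0 0 0 0 0 0 0" --pt "0 0 0 0 0 0 0"

```text
time_s: 8.3
tcp_pos: [0.5932, -0.0856, 0.1366]
eef_rot: [-180.0, 0.0, -180.0]
contact_force: [0.4, 0.3, -1.9]
gripper_width: 0.0269
gripper_force: 45.0
```

Request:
apply_moves --pt "0 0 0 0.001 0 0 0" --pt "0 0 0 0.001 0 0 0" --pt "0 0 0 0 0 0 0" --pt "0 0 0 0 0 0 0" --pt "0 0 0 0 0 0 0"

```text
time_s: 8.72
tcp_pos: [0.5932, -0.0855, 0.1345]
eef_rot: [-180.0, -0.0, -180.0]
contact_force: [0.4, 0.7, -3.3]
gripper_width: 0.0271
gripper_force: 45.0
```

Request:
apply_moves --pt "0 0 0 0.001 0 0 0" --pt "0 0 0 0.001 0 0 0" --pt "0 0 0 0 0 0 0" --pt "0 0 0 0 0 0 0" --pt "0 0 0 0 0 0 0"

```text
time_s: 9.13
tcp_pos: [0.5932, -0.0855, 0.1326]
eef_rot: [-180.0, -0.0, -180.0]
contact_force: [0.3, 0.3, -2.2]
gripper_width: 0.0265
gripper_force: 45.0
```

Request:
apply_moves --pt "0 0 0 0.001 0 0 0" --pt "0 0 0 0.0005 0 0 0" --pt "0 0 0 0 0 0 0" --pt "0 0 0 0 0 0 0" --pt "0 0 0 0 0 0 0"

```text
time_s: 9.55
tcp_pos: [0.5936, -0.0856, 0.1317]
eef_rot: [-180.0, 0.1, -180.0]
contact_force: [-0.5, 0.6, 3.4]
gripper_width: 0.027
gripper_force: 45.0
```

Request:
apply_moves --pt "0 0 0 0.0005 0 0 0" --pt "0 0 0 0.0005 0 0 0" --pt "0 0 0 0 0 0 0" --pt "0 0 0 0 0 0 0" --pt "0 0 0 0 0 0 0"

```text
time_s: 9.97
tcp_pos: [0.5935, -0.0855, 0.1302]
eef_rot: [-180.0, 0.0, -180.0]
contact_force: [0.4, -0.4, 3.9]
gripper_width: 0.0272
gripper_force: 45.0
```

Request:
apply_moves --pt "0 0 0 0.0005 0 0 0" --pt "0 0 0 0.0005 0 0 0" --pt "0 0 0 0 0 0 0" --pt "0 0 0 0 0 0 0" --pt "0 0 0 0 0 0 0"

```text
time_s: 10.38
tcp_pos: [0.5934, -0.0855, 0.129]
eef_rot: [-180.0, 0.0, -180.0]
contact_force: [1.3, 0.6, 2.8]
gripper_width: 0.0264
gripper_force: 45.0
```

Request:
apply_moves --pt "0 0 0 0.0005 0 0 0" --pt "0 0 0 0.0005 0 0 0" --pt "0 0 0 0 0 0 0" --pt "0 0 0 0 0 0 0" --pt "0 0 0 0 0 0 0"

```text
time_s: 10.8
tcp_pos: [0.5933, -0.0855, 0.1281]
eef_rot: [180.0, 0.0, -180.0]
contact_force: [1.4, -0.3, 3.0]
gripper_width: 0.0268
gripper_force: 45.0
```

Request:
apply_moves --pt "0 0 0 0.0005 0 0 0" --pt "0 0 0 0 0 0 0" --pt "0 0 0 0 0 0 0" --pt "0 0 0 0 0 0 0"

```text
time_s: 11.13
tcp_pos: [0.5932, -0.0855, 0.1276]
eef_rot: [180.0, 0.0, -180.0]
contact_force: [1.7, -0.1, 3.2]
gripper_width: 0.027
gripper_force: 45.0
```

Request:
apply_moves --pt "0 0 0 0.0005 0 0 0" --pt "0 0 0 0 0 0 0" --pt "0 0 0 0 0 0 0" --pt "0 0 0 0 0 0 0"

```text
time_s: 11.47
tcp_pos: [0.5932, -0.0855, 0.127]
eef_rot: [180.0, 0.0, -180.0]
contact_force: [2.1, 0.2, 4.3]
gripper_width: 0.0273
gripper_force: 45.0
```

Request:
apply_moves --pt "0 -0.0008 0 0 0 0 0" --pt "0 0 0 0 0 0 0" --pt "0 0 0 0 0 0 0"

```text
time_s: 11.72
tcp_pos: [0.5934, -0.0855, 0.1268]
eef_rot: [180.0, -0.1, -180.0]
contact_force: [-0.9, 0.7, 2.9]
gripper_width: 0.0271
gripper_force: 45.0
```

Request:
apply_moves --pt "0 0 0 0.0005 0 0 0" --pt "0 0 0 0 0 0 0" --pt "0 0 0 0 0 0 0" --pt "0 0 0 0 0 0 0"

```text
time_s: 12.05
tcp_pos: [0.5936, -0.0855, 0.1263]
eef_rot: [180.0, -0.0, -180.0]
contact_force: [-1.0, -0.2, 2.2]
gripper_width: 0.0267
gripper_force: 45.0
```

Request:
apply_moves --pt "0 0 0 0.0005 0 0 0" --pt "0 0 0 0 0 0 0" --pt "0 0 0 0 0 0 0" --pt "0 0 0 0 0 0 0"

```text
time_s: 12.38
tcp_pos: [0.5939, -0.0856, 0.1259]
eef_rot: [-180.0, -0.0, -180.0]
contact_force: [-0.9, -0.2, 2.7]
gripper_width: 0.0271
gripper_force: 45.0
```

Request:
apply_moves --pt "0 0 0 0.0004 0 0 0" --pt "0 0 0 0 0 0 0" --pt "0 0 0 0 0 0 0" --pt "0 0 0 0 0 0 0"

```text
time_s: 12.72
tcp_pos: [0.594, -0.0856, 0.1257]
eef_rot: [-180.0, 0.0, -180.0]
contact_force: [-1.6, -0.0, 3.1]
gripper_width: 0.0273
gripper_force: 45.0
```

Request:
apply_moves --pt "0 0 0 0.0004 0 0 0" --pt "0 0 0 0 0 0 0" --pt "0 0 0 0 0 0 0" --pt "0 0 0 0 0 0 0"

```text
time_s: 13.05
tcp_pos: [0.594, -0.0856, 0.1253]
eef_rot: [-180.0, 0.0, -180.0]
contact_force: [-0.8, -0.4, 3.3]
gripper_width: 0.0269
gripper_force: 45.0
```

Request:
apply_moves --pt "0 0 0 0.0004 0 0 0" --pt "0 0 0 0 0 0 0" --pt "0 0 0 0 0 0 0" --pt "0 0 0 0 0 0 0"

```text
time_s: 13.38
tcp_pos: [0.594, -0.0856, 0.1251]
eef_rot: [-180.0, 0.0, -180.0]
contact_force: [-2.2, 0.7, 6.6]
gripper_width: 0.027
gripper_force: 45.0
```

Request:
apply_moves --pt "0 0.0003 0 0.0003 0 0 0" --pt "0 0 0 0 0 0 0" --pt "0 0 0 0 0 0 0" --pt "0 0 0 0 0 0 0"

```text
time_s: 13.72
tcp_pos: [0.594, -0.0856, 0.1251]
eef_rot: [-180.0, 0.0, -180.0]
contact_force: [-2.6, 0.5, 7.0]
gripper_width: 0.0271
gripper_force: 45.0
```

```bash
python3 - <<'E'
from h import *
f=[]
for i in range(4):
    capture("wrist");s=get_state();f.append(s["contact_force"])
print(np.round(f,2),s["tcp_pos"].round(4),s["time_s"])
E
```

```text
[[-2.98  0.07  6.98]
 [-2.38 -0.2   6.88]
 [-3.02 -0.37  6.9 ]
 [-3.02  0.5   7.62]] [ 0.594  -0.0856  0.1251] 13.9167
```

Request:
apply_moves --pt "0 0 0 0.0003 0 0 0" --pt "0 0 0 0 0 0 0" --pt "0 0 0 0 0 0 0" --pt "0 0 0 0 0 0 0"

```text
time_s: 14.25
tcp_pos: [0.594, -0.0856, 0.1251]
eef_rot: [-180.0, 0.1, -180.0]
contact_force: [-3.5, 1.0, 9.1]
gripper_width: 0.0269
gripper_force: 45.0
```

Request:
apply_moves --pt "0 0 0 0.0002 0 0 0" --pt "0 0 0 0 0 0 0" --pt "0 0 0 0 0 0 0" --pt "0 0 0 0 0 0 0"

```text
time_s: 14.58
tcp_pos: [0.594, -0.0855, 0.1251]
eef_rot: [-180.0, 0.1, -180.0]
contact_force: [-4.1, 0.1, 10.3]
gripper_width: 0.0268
gripper_force: 45.0
```

Request:
apply_moves --pt "0 0.0005 0 0.0002 0 0 0" --pt "0 0 0 0.0002 0 0 0" --pt "0 0 0 0 0 0 0" --pt "0 0 0 0 0 0 0" --pt "0 0 0 0 0 0 0"

```text
time_s: 15.0
tcp_pos: [0.594, -0.0855, 0.1251]
eef_rot: [-180.0, 0.1, -180.0]
contact_force: [-3.2, -0.2, 12.3]
gripper_width: 0.0273
gripper_force: 45.0
```

```bash
python3 - <<'E'
from h import *
f=[]
for i in range(6):
    c=capture("scene");s=get_state();f.append(s["contact_force"])
print(np.round(f,2),s["tcp_pos"].round(4),s["eef_rot"].round(2),s["time_s"])
W=pts(c);z=W[...,2];m=np.hypot(W[...,0]-.594,W[...,1]+.085)<.056
f=m&(z>.096)&(z<.107);print(np.nanmedian(z[f]),cv2.minEnclosingCircle((W[f][:,:2]*1000).astype(np.float32)))
cv2.imwrite("pics/x.png",cv2.resize(c["frame"][110:310,80:340],(780,600))[...,::-1])
E
```

```text
[[-3.220e+00  5.400e-01  1.182e+01]
 [-2.480e+00 -1.000e-02  1.178e+01]
 [-2.960e+00  9.600e-01  1.245e+01]
 [-3.700e+00  1.520e+00  1.240e+01]
 [-3.360e+00  5.800e-01  1.174e+01]
 [-2.890e+00  1.170e+00  1.279e+01]] [ 0.594  -0.0855  0.1251] [-1.7999e+02  1.2000e-01 -1.7996e+02] 15.3
0.10225789954600328 ((596.7252197265625, -86.14518737792969), 53.218833923339844)
```

View pics/x.png

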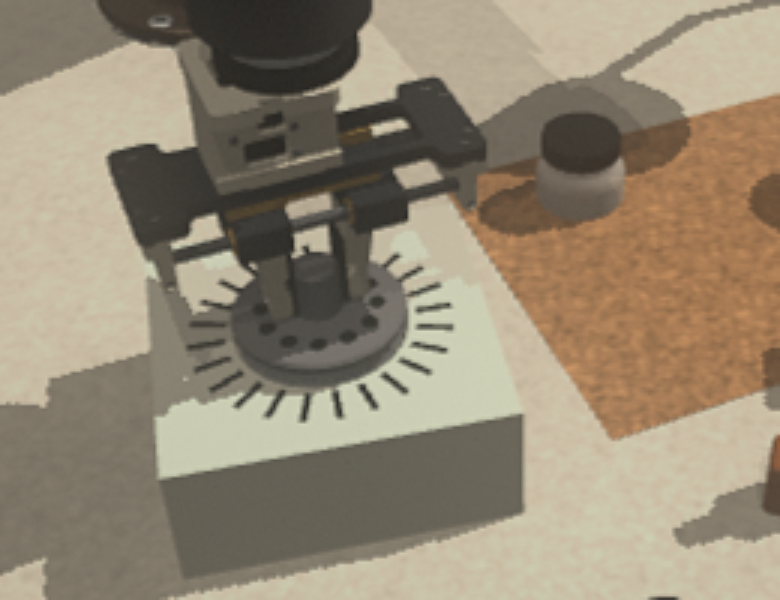

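The flange, at (320,320), sits flush on the rim: its measured top is 102.3 mm, so its underside is at about 96.3 mm, level with the rim. The push reads about 12 N plus the cup's weight of about 2.5 N. I'll hold it, then unload and release.

Request:
apply_moves --pt "0 0 0 0.0001 0 0 0" --pt "0 0 0 0 0 0 0" --pt "0 0 0 0 0 0 0" --pt "0 0 0 0 0 0 0" --pt "0 0 0 0 0 0 0" --pt "0 0 0 0 0 0 0" --pt "0 0 0 0 0 0 0" --pt "0 0 0 0 0 0 0" --pt "0 0 0 0 0 0 0" --pt "0 0 0 0 0 0 0" --pt "0 0 0 0 0 0 0" --pt "0 0 0 0 0 0 0" --pt "0 0 0 0 0 0 0" --pt "0 0 0 0 0 0 0"

```text
time_s: 16.47
tcp_pos: [0.594, -0.0856, 0.1251]
eef_rot: [-180.0, 0.1, -180.0]
contact_force: [-3.8, 0.4, 12.8]
gripper_width: 0.0272
gripper_force: 45.0
```

Request:
apply_moves --pt "0 0.0004 0 -0.0007 0 0 0" --pt "0 0 0 -0.0005 0 0 0" --pt "0 0 0 0 0 0 0" --pt "0 0 0 0 0 0 0" --pt "0 0 0 0 0 0 0"

```text
time_s: 16.88
tcp_pos: [0.5935, -0.0854, 0.1251]
eef_rot: [180.0, 0.1, -180.0]
contact_force: [1.2, -0.2, 6.7]
gripper_width: 0.027
gripper_force: 45.0
```

Request:
apply_moves --newtons 10 --pt "0 -0.0001 0 -0.0006 0 0 0" --pt "0 0 0 0 0 0 0" --pt "0 0 0 0 0 0 0" --pt "0.45 0 0 0 0 0 0" --pt "0.7 0 0 0 0 0 0" --pt "1 0 0 0 0 0 0" --pt "1 0 0 0 0 0 0" --pt "1 0 0 0 0 0 0" --pt "1 0 0 0 0 0 0" --pt "1 0 0 0 0 0 0" --pt "1 0 0 0 0 0 0"

```text
time_s: 17.8
tcp_pos: [0.5929, -0.0856, 0.1254]
eef_rot: [-180.0, -0.0, -180.0]
contact_force: [-0.3, -0.4, 0.1]
gripper_width: 0.0756
gripper_force: 0.0
```

Request:
apply_moves --pt "1 0 0 -0.01 0 0 0" --pt "1 0 0 -0.02 0 0 0" --pt "1 0 0 -0.03 0 0 0" --pt "1 0 0 -0.03 0 0 0" --pt "1 0 0 -0.03 0 0 0" --pt "1 0 0 0 0 0 0" --pt "1 0 0 0 0 0 0" --pt "1 0 0 0 0 0 0"

```text
time_s: 18.47
tcp_pos: [0.5926, -0.0855, 0.2457]
eef_rot: [180.0, 0.0, -180.0]
contact_force: [0.4, 1.2, -0.7]
gripper_width: 0.088
gripper_force: 0.0
```

```bash
python3 - <<'E'
from h import *
s=get_state();print(s["tcp_pos"],s["contact_force"],s["gripper_width"])
for n in("scene","top"):
    c=capture(n);W=pts(c);z=W[...,2];m=np.hypot(W[...,0]-.594,W[...,1]+.085)<.06
    f=m&(z>.0985)&(z<.106);k=m&(z>.13)&(z<.14)
    P=W[f];A=np.c_[P[:,:2]-P[:,:2].mean(0),np.ones(len(P))]
    print(n,f.sum(),np.median(z[f]),"tilt",np.linalg.lstsq(A,P[:,2],rcond=None)[0][:2],cv2.minEnclosingCircle((P[:,:2]*1000).astype(np.float32)),k.sum(),np.median(z[k]),cv2.minEnclosingCircle((W[k][:,:2]*1000).astype(np.float32)))
    if n=="scene":cv2.imwrite("pics/y.png",cv2.resize(c["frame"][110:310,80:340],(780,600))[...,::-1])
E
```

```text
[ 0.59260346 -0.08545868  0.24569281] [ 0.43341518  1.16732766 -0.66615953] 0.08796668953131104
scene 1514 0.1022653711319848 tilt [-0.00503345  0.00156076] ((595.5115966796875, -86.42108917236328), 52.877445220947266) 140 0.13393918965257223 ((596.2719116210938, -85.94317626953125), 14.248505592346191)
top 0 nan tilt [0. 0.] ((0.0, 0.0), 0.0) 0 nan ((0.0, 0.0), 0.0)<stdin>:6: RuntimeWarning: Mean of empty slice.
  ret = um.true_divide(
  return _methods._mean(a, axis=axis, dtype=dtype,
  ret = ret.dtype.type(ret / rcount)
```

View pics/y.png

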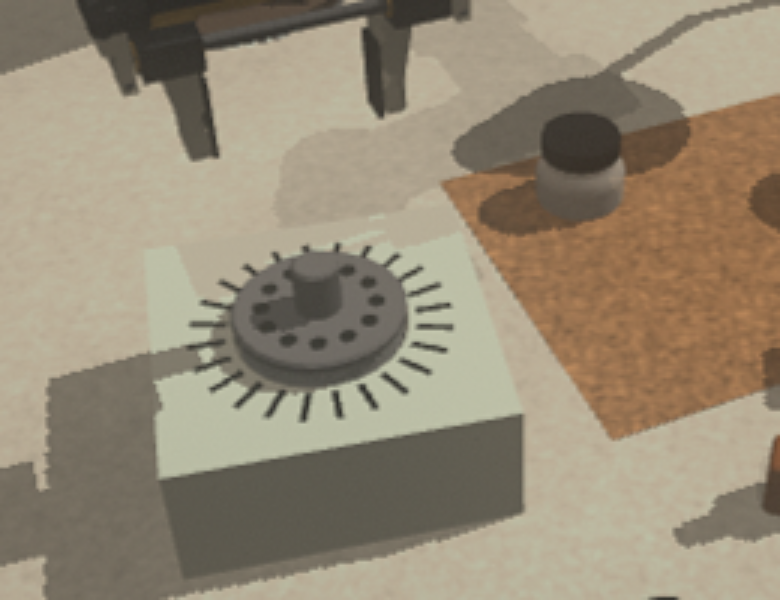

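The cup sits flush and level on the rim at (320,310), the gripper is clear, and the bystanders in view have not moved.

```bash
python3 -c "
from plant import close_job
print(close_job())"
```

```text
the job is handed in; nothing more can be done
None
```

The filter cup is nested in the well, flange flush on the rim; it was held there with a push of about 14–15 N for over a second, then released upright and centred, and the job is handed in (no verdict was returned).

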